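Lock the trimmed voltage and switch the supply on

TASK

The bench supply's voltage has just been trimmed with the red fine knob. Lock it: turn the dark knurled locking ring around that knob clockwise (seen from above) until you feel it bite and it is snug, hand-tight but not forced, without moving the red knob. Then switch the output on by throwing the toggle switch towards its red dot, let go, and leave the other things on the bench where they are.

Things in the scene. Friction and masses are not known exactly. Their poses are not given: they have to be found in the camera images.
- supply: Bench supply: grey steel case 250 (x) x 330 (y) x 85 mm high, fixed; controls on its flat aluminium top, 85 mm up. Origin: centre of underside; -x its front (robot side), +y its left. At the back of the panel: black meter (58 x 85, 12 high, at x +75, y +90 mm), red and black terminals (18 wide, 23 high, at x +90, y -40 and -85), small green lamp (x +30, y -85).
- ring_center (a point): Axis of the concentric control, 8 mm above the panel; at x -45, y +75 mm in the supply's frame. Outer locking ring: dark knurled disc 52 mm wide, from 2 to 16 mm above the panel. Inner fine knob, red, on the same upright axis above it: skirt 32 mm wide from 17.5 to 20.5 mm, grip 26 mm wide up to 37.5 mm above the panel. Panel clear 50 mm round the axis.
- ring_mark (a point): Yellow line on the locking ring's top, 22 mm from the axis; turns with the ring. The ring runs free (0.04 N m) clockwise for 0.3 to 1.9 rad, then its screw bites, at a mark angle that differs every time. Past the bite the torque climbs within some degrees to about 0.5 N m, then 1.5 N m per rad (less while you pause). Snug: 0.08 to 0.30 rad past the bite. It stays as left.
- fine_pointer (a point): Outer end of the white pointer line on top of the red fine knob, 15 mm from the axis, 37.5 mm above the panel. The knob turns at a touch (0.012 N m); it must stay as it is.
- collet (a joint): Hidden collet in the control: how far the ring has drawn it in, metres. 0 while the ring is slack, then 0.001 m per rad the ring turns past its bite: 0.00008 to 0.0003 is snug, more is forced. Far below what this reading resolves, so go by the torque felt.
- switch (a joint): Bat-handle toggle switch: 0 = off, leaning 0.38 rad to the supply's front (-x), by the black dot; 0.76 rad = on, leaning as far to its back (+x), by the red dot. These are its stops. It stays where it is put; about 3 N at the tip moves it.
- switch_tip (a point): Centre of the 11 mm ball at the end of the steel toggle bat (7 mm thick, 34 mm long from its pivot 3 mm above the panel, at x -45, y -85 mm in the supply's frame). Off: the tip is 12.6 mm in front of the pivot, 34.6 mm above the panel. Clear for 40 mm around but for the lamp behind.
- screw_jar: Glass jar with a yellow cap, 68 mm wide, 110 mm tall, on the bench beside the supply. Origin: centre of its underside. Leave alone.
- fuse_box: Small cardboard box 60 x 90 x 40 mm on the bench beside the supply. Origin: centre of its underside. Leave alone.
- tape_roll: Roll of yellow tape, 84 mm across, 24 mm high, flat on the bench left of the supply. Origin: centre of its underside. Leave alone.
- screwdriver: Screwdriver with an orange handle, 200 mm long, lying on the bench behind the supply. Leave alone.

How it is judged (in metres and radians):
On the way, in this order (a step that is already met when the one before it is completed fails the run):
1. the locking ring has bitten and is snug (value of joint collet between 8e-05 and 0.0003 m), for 0.2 s.
2. the switch is thrown on (value of joint switch above 0.62 rad), for 0.2 s.
At the end, for the whole second after the job is handed in: the locking ring is snug (0.08 to 0.30 rad past its bite: collet drawn in 0.08 to 0.30 mm), the red fine knob's pointer is within 1.5 mm of where it was, and the switch is on (past 0.62 of 0.76 rad) (all of step 1 and value of joint switch above 0.62 rad and distance of fine_pointer from where it was at the start of the episode below 0.0015 m); the robot touches nothing.
It fails at once if the red fine knob is turned (pointer off by more than 1.5 mm) (distance of fine_pointer from where it was at the start of the episode above 0.0015 m).
It fails at once if the locking ring is forced: more than 0.30 rad past its bite (value of joint collet above 0.0003 m).
It fails at once if the jar, box, tape roll or screwdriver is shifted by more than 25 mm (distance of any of screw_jar, fuse_box, tape_roll, screwdriver from where it was at the start of the episode above 0.025 m).
It also fails if it takes over 72 s, if anything falls off the work surface, if the arm or the gripper's body presses on something with over 40 N, if the wrist force passes 120 N, or if a joint passes its speed limit or range.

ROBOT

A 7-joint arm with a two-finger parallel gripper is mounted at the origin on the work surface. World frame = base frame: x ahead of the robot, y to its left, z up, the work surface at z = 0. Lengths are in mm, angles in degrees, forces in N, time in s.
With the tool pointing down it reaches from about 400 to 850 mm from the base axis. Payload 4.5 kg.
Tool frame: the origin (TCP) lies at the very end of the fingers, on their centre line; the grasp point (between the pads) lies 19 mm behind it; z points along the fingers, y is the line along which they close (so a half turn about z gives the same grasp; the last joint's range is limited). The gripper opens to 85 mm and grips with 20 to 120 N. Pads are 22 mm wide; open, the fingers measure 114 mm over their backs; the gripper's body (76 mm by 85 mm) begins 54 mm behind the grasp point. The pads swing forward as they close: fully open they stand 13 mm farther back than shut.
Start: joints at [71.494, 39.483, -11.15, 89.685, 9.013, 51.709, -12.324], TCP at [218.328, -585.651, 231.317] pointing down, gripper open.
Joint ranges: [-172.22, 172.22], [-26.19, 119.32], [-84.43, 86.54], [7.71, 146.69], [-57.33, 237.33], [2.42, 119.75], [-152.13, 152.13]. Speed limits (degrees/s): [147.25, 147.25, 180, 180, 180, 180, 180].

INTERFACE

Orientations are given as a 3x3 rotation matrix whose columns are the frame's x, y, z axes.
In Python, from bench import manip gives the robot as it stands.
- The arm moves only by the shell command python3 -m jog 'ROWS' [FORCE]. ROWS is JSON, a list of rows, each a list of 7 numbers: the turn, a rotation vector about the tool's x, y, z in rad, then the shift along the tool's x, y, z in mm, then the closure, from 0 (fully open) to 1 (shut). A call has 1 to 10 rows; each row is the pose to reach, as a shift and turn from the pose commanded when the call began, along the tool's axes at that moment; what a row does not reach only later rows make up. A row lasts 1/10 s, in which the tool goes at most 50 mm and 8.59 degrees, less where a joint would pass 70% of its speed; a pose out of reach is approached as far as the arm can. A call with a gripper value outside its range is refused whole. The fingers move at their own pace and stop on an object; FORCE is the grip in N (left out, the last holds). Time passes only in rows, so rows that repeat a pose let the fingers close. It gives the time, the measured TCP pose, the force, the opening and the grip force at its end, in the units of the state.
- manip.state(): the state, without advancing time (a new reading comes with each control period).
- manip.read_camera(name): name is "side" or "top" or "wrist"; returns (picture, depth): 400x640x3 uint8, red, green, blue; 400x640 float32, mm along the optical axis (not along the pixel's ray), 0 where there is no reading.
- manip.camera_info(name): a dict with "camera_matrix" (3x3 intrinsics, pixels), "origin" and "orientation" of the camera in the world; the wrist camera has in their place "tool_from_camera" (4x4, takes a point from camera to tool coordinates, whose origin is the TCP and whose axes are the flange's). Camera axes: x right, y up, looking along -z (the intrinsics and any distortion apply to the point x, -y, -z); pixel columns grow to the right and rows downward; lengths in mm; the calibration is good to about 2 mm. A picture is of the moment at which its call begins: read the wrist's pose just before it. camera_info takes no time and is no camera call.
- manip.hand_in(): hands the job in; it is judged then, once.
The state is a dict: "t": time; "joint_positions": joint angles; "qvel": joint speeds; "joint_efforts": joint torques, N m; "ee_pos": TCP position; "eef_rot": TCP orientation; "contact_force": force on the tool from outside, world axes, zero at the start; "moment": the same for the moment, N m; "grip_width": finger opening in mm; "grasp_force": force on a finger pad.
Only numpy, scipy, OpenCV 4.12 (cv2) and the standard library are available. Lean on these libraries where they do the work, as an engineer would, in place of code of your own. Each camera call takes 0.05 s, during which the arm holds its last target. There are 200 camera calls.

## Working session

There is one attempt and no reset: what is moved stays moved. The work goes in short steps, Python scripts to look and compute and a shell command to move; the robot and the scene stay as the last step left them, time stands still between calls to the robot, and variables do not carry over. Pictures are saved under pics/ and viewed, at most 10 in all, crops included, and the job is handed in when it is done.

```bash
ls; mkdir -p pics; cat > h.py <<'E'
import numpy as np, cv2
from bench import manip
np.set_printoptions(precision=3,suppress=True)
def ray(name,u,v,st=None):
    ci=manip.camera_info(name);K=np.array(ci["camera_matrix"])
    d=np.linalg.inv(K)@[u,v,1]; d=np.array([d[0],-d[1],-d[2]])
    if "origin" in ci: o=np.array(ci["origin"]);R=np.array(ci["orientation"])
    else:
        T=np.array(ci["tool_from_camera"]);Rt=np.array(st["eef_rot"])
        o=np.array(st["ee_pos"])+Rt@T[:3,3];R=Rt@T[:3,:3]
    return o,R@d
def onz(name,u,v,z,st=None):
    o,d=ray(name,u,v,st); return o+d*(z-o[2])/d[2]
def depthpt(name,u,v,dep,st=None):
    o,d=ray(name,u,v,st); return o+d*dep
E
python3 - <<'E'
from h import *
s=manip.state()
for k,v in s.items(): print(k,np.array(v))
for n in ["top","side","wrist"]:
    print(n,manip.camera_info(n))
    p,d=manip.read_camera(n); cv2.imwrite(f"pics/{n}0.png",p[:,:,::-1]); np.save(f"{n}d.npy",d)
E
```

```text
pics
t 0.0
joint_positions [ 71.493  39.534 -11.145  89.746   9.012  51.711 -12.325]
qvel [-0.042 -0.045 -0.129 -0.015  0.02  -0.044 -0.095]
joint_efforts [  0.001 -53.963  -1.267 -15.855   0.009   0.01    0.   ]
ee_pos [ 218.019 -585.026  230.467]
eef_rot [[ 0.937  0.349 -0.001]
 [ 0.349 -0.937  0.002]
 [-0.    -0.002 -1.   ]]
contact_force [ 0.064 -0.051  0.748]
moment [-0.019  0.003 -0.068]
grasp_force 0.0
grip_width 85.43519847793972
top {'camera_matrix': array([[459.604,   0.   , 321.146],
       [  0.   , 459.604, 199.925],
       [  0.   ,   0.   ,   1.   ]]), 'origin': array([ 467.623,    7.662, 1373.457]), 'orientation': array([[-0.019,  0.993, -0.119],
       [-1.   , -0.021, -0.018],
       [-0.021,  0.119,  0.993]])}
side {'camera_matrix': array([[366.523,   0.   , 320.153],
       [  0.   , 366.523, 199.717],
       [  0.   ,   0.   ,   1.   ]]), 'origin': array([ 371.987, -524.175,  687.143]), 'orientation': array([[ 0.916,  0.263, -0.304],
       [-0.401,  0.636, -0.66 ],
       [ 0.02 ,  0.726,  0.688]])}
wrist {'camera_matrix': array([[282.387,   0.   , 317.277],
       [  0.   , 282.387, 197.342],
       [  0.   ,   0.   ,   1.   ]]), 'tool_from_camera': array([[  -0.   ,    0.966,    0.258,   65.536],
       [   1.   ,    0.   ,    0.   ,    0.235],
       [   0.   ,    0.258,   -0.966, -142.51 ],
       [   0.   ,    0.   ,    0.   ,    1.   ]])}
```

View pics/top0.png

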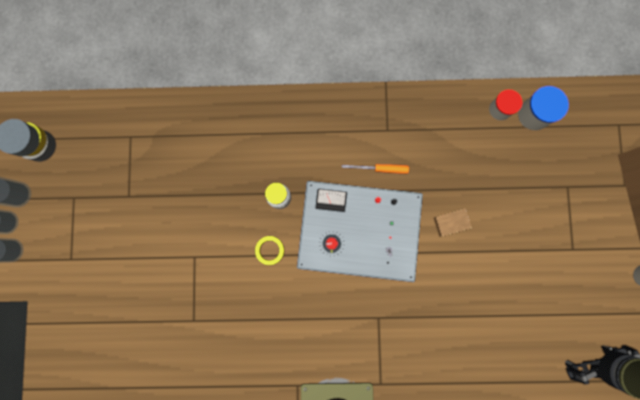

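View pics/side0.png

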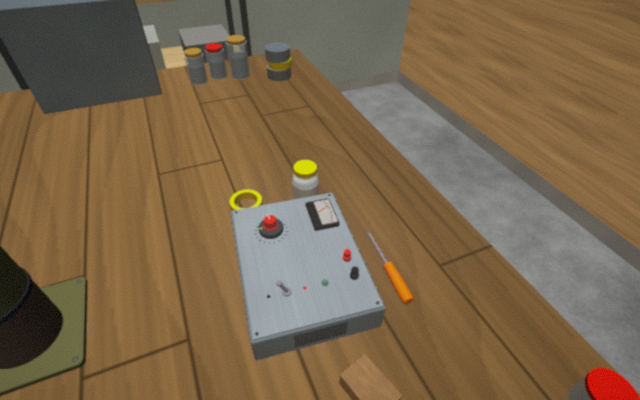

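Top view: the supply's panel has corners at about (308,182), (422,193), (414,280) and (299,268). The red knob is at (332,243), the switch at about (389,251), the red dot at (390,237), and the black dot at (388,263). The side view agrees: knob (269,222), switch (284,288).

```bash
python3 - <<'E'
from h import *
t=cv2.imread("pics/top0.png");s=cv2.imread("pics/side0.png")
def red(im,x0,x1,y0,y1):
    h=cv2.cvtColor(im,cv2.COLOR_BGR2HSV);m=((h[...,0]<8)|(h[...,0]>172))&(h[...,1]>140)&(h[...,2]>70)
    mm=np.zeros(m.shape,np.uint8);mm[y0:y1,x0:x1]=m[y0:y1,x0:x1]
    M=cv2.moments(mm,True);return M['m10']/M['m00'],M['m01']/M['m00'],M['m00']
a=red(t,320,345,230,258);b=red(s,255,285,205,240);print(a,b)
o1,d1=ray("top",*a[:2]);o2,d2=ray("side",*b[:2])
A=np.c_[d1,-d2];k=np.linalg.lstsq(A,o2-o1,rcond=None)[0];print("tri",o1+k[0]*d1,o2+k[1]*d2)
kn=onz("top",*a[:2],120);print("knob",kn, onz("side",*b[:2],115))
c=[onz("top",u,v,85) for u,v in [(308,182),(422,193),(414,280),(299,268)]]
print(np.array(c)); ctr=np.mean(c,0)
ax=(c[0]-c[1])+(c[3]-c[2]);yaw=np.arctan2(ax[1],ax[0])-np.pi/2
print("ctr",ctr,"yaw",np.degrees(yaw),[np.linalg.norm(c[i]-c[(i+1)%4]) for i in range(4)])
R=np.array([[np.cos(yaw),-np.sin(yaw)],[np.sin(yaw),np.cos(yaw)]])
print("ring",ctr[:2]+R@[-45,75],"sw",ctr[:2]+R@[-45,-85], "sw from knob",kn[:2]+R@[0,-160])
for p in [(390,237),(388,263)]: print(onz("top",*p,85))
E
```

```text
(331.70103092783506, 242.93814432989691, 97.0) (270.0, 223.14814814814815, 162.0)
tri [500.279   4.491 108.833] [498.907   4.781 108.797]
knob [499.991   4.519 120.   ] [497.545  -0.892 115.   ]
[[ 674.484   67.93    85.   ]
 [ 635.94  -252.805   85.   ]
 [ 394.779 -219.971   85.   ]
 [ 433.361   96.734   85.   ]]
ctr [534.641 -77.028  85.   ] yaw -6.8988572837700435 [np.float64(323.0422064480031), np.float64(243.3861558505362), np.float64(319.04643113009615), np.float64(242.83697268024488)]
ring [498.976   2.834] sw [ 479.757 -156.008] sw from knob [ 480.772 -154.322]
[ 514.192 -158.412   85.   ]
[ 442.498 -150.242   85.   ]
```

```bash
python3 -m jog '[[0,0,-0.15,36,-35,0,0],[0,0,-0.3,72,-70,0,0],[0,0,-0.45,108,-104,0,0],[0,0,-0.6,144,-139,0,0],[0,0,-0.75,180,-173,0,0],[0,0,-0.9,216,-208,0,0],[0,0,-1.05,252,-243,0,0],[0,0,-1.2,288,-278,0,0],[0,0,-1.35,324,-312,0,0],[0,0,-1.5,360,-347,0,0]]'
python3 - <<'E'
from h import *
s=manip.state();print(s["joint_positions"],s["ee_pos"]);R=np.array(s["eef_rot"]);print(R)
print(R.T@(np.array([500,3.5,230])-s["ee_pos"]))
E
```

```text
t: 1.15
ee_pos: [434.8, -133.4, 231.4]
eef_rot: [[-0.288, 0.958, 0.0], [0.958, 0.288, -0.0], [-0.001, 0.0, -1.0]]
contact_force: [0.9, -0.4, -0.5]
grip_width: 85.8
grasp_force: 0.0
[ 33.905  29.91  -34.37  117.203  25.826  40.325  -0.288] [ 434.845 -133.438  231.362]
[[-0.288  0.958  0.   ]
 [ 0.958  0.288 -0.   ]
 [-0.001  0.    -1.   ]]
[112.411 101.789   1.316]
```

```bash
python3 -m jog '[[0,0,-0.1,28,25,0,0],[0,0,-0.2,56,51,0,0],[0,0,-0.3,84,76,0,0],[0,0,-0.4,112,102,0,0],[0,0,-0.5,112,102,0,0],[0,0,-0.5,112,102,0,0],[0,0,-0.5,112,102,0,0]]'
python3 - <<'E'
from h import *
s=manip.state();print(s["joint_positions"],s["ee_pos"]);R=np.array(s["eef_rot"]);print(R)
p,d=manip.read_camera("wrist");cv2.imwrite("pics/w1.png",p[:,:,::-1]);np.save("w1d.npy",d)
E
```

```text
t: 1.85
ee_pos: [500.0, 0.1, 230.9]
eef_rot: [[-0.705, 0.709, -0.001], [0.709, 0.705, -0.001], [0.0, -0.002, -1.0]]
contact_force: [0.2, 1.0, -0.6]
grip_width: 85.3
grasp_force: 0.0
[ 20.329  34.709 -41.203 109.959  30.904  46.991   7.178] [499.987   0.131 230.877]
[[-0.705  0.709 -0.001]
 [ 0.709  0.705 -0.001]
 [ 0.    -0.002 -1.   ]]
```

View pics/w1.png

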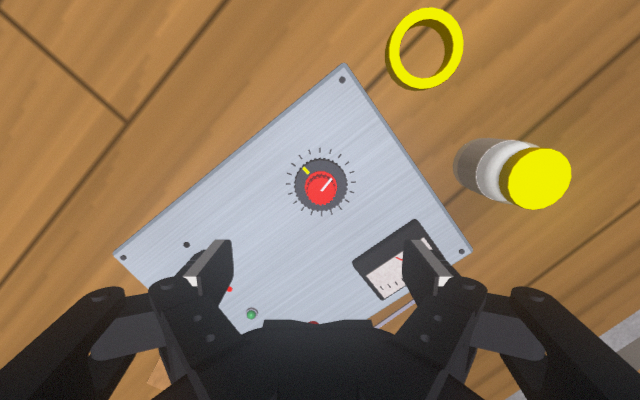

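The wrist view shows the red knob at (321,187) and the ring around it, with the yellow mark at (306,171) and the white pointer toward (330,180). The fingers are clear of both.

```bash
python3 - <<'E'
from h import *
s=manip.state();R=np.array(s["eef_rot"]);p=cv2.imread("pics/w1.png");d=np.load("w1d.npy")
h=cv2.cvtColor(p,cv2.COLOR_BGR2HSV);m=(((h[...,0]<8)|(h[...,0]>172))&(h[...,1]>140)&(h[...,2]>70)).astype(np.uint8)
z=np.zeros_like(m);z[150:220,290:350]=m[150:220,290:350]
pts=cv2.findNonZero(z);(c,r)=cv2.minEnclosingCircle(pts);M=cv2.moments(z,True);c2=(M['m10']/M['m00'],M['m01']/M['m00']);print(c,r,c2)
# use points by depth: top of knob
ys,xs=np.nonzero(z);P=np.array([depthpt("wrist",x,y,d[y,x],s) for x,y in zip(xs,ys)])
print("z pct",np.percentile(P[:,2],[5,50,95]));T=P[P[:,2]>np.percentile(P[:,2],95)-6];print("top mid",(T.max(0)+T.min(0))/2,T.mean(0),np.ptp(T,0))
# panel z
print("panel",[depthpt("wrist",x,y,d[y,x],s)[2] for x,y in [(250,210),(390,200),(330,110)]])
# dark ring
g=(h[...,2]<90);z=np.zeros_like(m);z[150:225,280:360]=g[150:225,280:360]
z=cv2.morphologyEx(z,cv2.MORPH_OPEN,np.ones((3,3)))
q=cv2.findNonZero(z);e=cv2.fitEllipse(cv2.convexHull(q));print("ring ell",e,onz("wrist",*e[0],99,s))
y=((h[...,0]>22)&(h[...,0]<35)&(h[...,1]>140));yy,xx=np.nonzero(y[150:225,280:360]);mk=onz("wrist",xx.mean()+280,yy.mean()+150,101,s);print("mark",mk)
E
```

```text
(320.5, 187.6212158203125) 16.985815048217773 (320.16387096774196, 187.67612903225807)
z pct [104.884 122.064 123.426]
top mid [483.616  18.801 245.623] [498.836   5.037 123.504] [ 58.208  54.669 255.734]
panel [np.float64(85.03422560253682), np.float64(84.99017430035167), np.float64(84.32625838475212)]Traceback (most recent call last):
  File "<stdin>", line 14, in <module>
cv2.error: OpenCV(4.12.0) /io/opencv/modules/imgproc/src/convhull.cpp:143: error: (-215:Assertion failed) total >= 0 && (depth == CV_32F || depth == CV_32S) in function 'convexHull'
```

Knob axis is at about (499.3, 4.5), with the top at z 122–123 as expected and the panel at 85.

```bash
python3 -m jog '[[0,0,0,3.7,2.7,0,0.3],[0,0,0,3.7,2.7,15,0.3],[0,0,0,3.7,2.7,40,0.3],[0,0,0,3.7,2.7,65,0.3],[0,0,0,3.7,2.7,90,0.3],[0,0,0,3.7,2.7,108,0.3],[0,0,0,3.7,2.7,118,0.3],[0,0,0,3.7,2.7,125,0.3],[0,0,0,3.7,2.7,125,0.3]]' 30
python3 - <<'E'
from h import *
s=manip.state();print(s["contact_force"],s["moment"],s["grip_width"])
p,d=manip.read_camera("wrist");cv2.imwrite("pics/w2.png",p[:,:,::-1]);np.save("w2d.npy",d)
p,d=manip.read_camera("side");cv2.imwrite("pics/s2.png",cv2.resize(p[160:300,200:380,::-1],None,fx=4,fy=4))
E
```

```text
t: 2.8
ee_pos: [499.7, 5.5, 106.0]
eef_rot: [[-0.707, 0.707, -0.0], [0.707, 0.707, -0.0], [0.0, -0.001, -1.0]]
contact_force: [0.0, 0.1, 0.7]
grip_width: 59.4
grasp_force: 0.0
[0.013 0.098 0.664] [ 0.041 -0.027 -0.018] 59.35927701739064
```

View pics/w2.png

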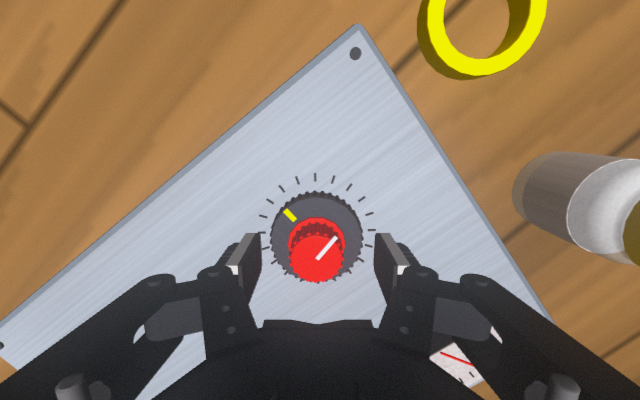

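The ring spans columns 271–361 and sits centred between the fingertips (260 and 375). The red knob is at (316,257), clear of both fingers. Next I descend and feel for the panel.

```bash
python3 -m jog '[[0,0,0,0,0,6,0.3],[0,0,0,0,0,12,0.3],[0,0,0,0,0,15,0.3],[0,0,0,0,0,15,0.3]]'; python3 -m jog '[[0,0,0,0,0,1.5,0.3],[0,0,0,0,0,3,0.3],[0,0,0,0,0,3,0.3]]'
python3 - <<'E'
from h import *
s=manip.state();print(s["moment"])
p,d=manip.read_camera("wrist");st=s
# finger tips: heights of nearest dark tip points in depth
P={}
for x in list(range(225,262,4))+list(range(372,410,4)):
    best=None
    for y in range(215,300,3):
        if d[y,x]>0:
            q=depthpt("wrist",x,y,d[y,x],s)
            if best is None or True: P[(x,y)]=q
for x in (240,248,256,376,384,392): print(x,[ (y,int(q[2])) for (xx,y),q in P.items() if abs(xx-x)<3][::3])
cv2.imwrite("pics/w3.png",p[:,:,::-1])
E
```

```text
t: 3.3
ee_pos: [499.5, 5.6, 90.8]
eef_rot: [[-0.708, 0.707, -0.001], [0.707, 0.708, -0.0], [0.0, -0.001, -1.0]]
contact_force: [0.5, -0.8, 0.0]
grip_width: 59.6
grasp_force: 0.0
t: 3.6
ee_pos: [499.8, 5.7, 88.2]
eef_rot: [[-0.708, 0.707, -0.0], [0.707, 0.708, -0.0], [-0.0, -0.0, -1.0]]
contact_force: [0.4, 0.7, -1.4]
grip_width: 59.8
grasp_force: 0.0
[-0.001  0.05   0.014]
240 [(215, 84), (224, 85), (233, 85), (242, 108), (251, 118), (260, 125), (269, 130), (278, 130), (287, 154), (296, 159)]
248 [(215, 85), (224, 85), (233, 97), (242, 109), (251, 117), (260, 118), (269, 119), (278, 121), (287, 122), (296, 121)]
256 [(215, 85), (224, 83), (233, 97), (242, 102), (251, 101), (260, 103), (269, 104), (278, 105), (287, 84), (296, 84)]
376 [(215, 84), (224, 85), (233, 96), (242, 96), (251, 98), (260, 99), (269, 100), (278, 85), (287, 85), (296, 85)]
384 [(215, 85), (224, 85), (233, 96), (242, 108), (251, 115), (260, 115), (269, 115), (278, 117), (287, 117), (296, 118)]
392 [(215, 85), (224, 85), (233, 83), (242, 107), (251, 117), (260, 126), (269, 128), (278, 129), (287, 129), (296, 159)]
```

Fingertips are about 8 mm above the TCP height at this opening. I'll lower 6 mm more (tips about 4–5 mm above the panel), then close.

```bash
python3 -m jog '[[0,0,0,0,0,2,0.3],[0,0,0,0,0,4,0.3],[0,0,0,0,0,6,0.3],[0,0,0,0,0,6,0.3]]'; python3 -m jog '[[0,0,0,0,0,0,0.4],[0,0,0,0,0,0,0.45],[0,0,0,0,0,0,0.5],[0,0,0,0,0,0,0.6],[0,0,0,0,0,0,0.6]]' 60
python3 - <<'E'
from h import *
s=manip.state();print(s["moment"],s["joint_efforts"],s["joint_positions"])
E
```

```text
t: 4.05
ee_pos: [499.6, 5.6, 82.0]
eef_rot: [[-0.708, 0.707, -0.001], [0.707, 0.708, -0.0], [0.0, -0.001, -1.0]]
contact_force: [-0.1, -0.7, 0.8]
grip_width: 59.7
grasp_force: 0.0
t: 4.55
ee_pos: [499.2, 5.1, 82.6]
eef_rot: [[-0.707, 0.707, -0.001], [0.707, 0.707, -0.001], [-0.0, -0.002, -1.0]]
contact_force: [-2.7, -1.5, 5.3]
grip_width: 49.6
grasp_force: 61.2
[-0.306  0.518 -0.011] [ -0.586 -46.234  -5.02   -7.278   0.162  -0.814  -0.012] [ 10.64   46.869 -27.334 117.431  47.416  27.17   -7.888]
```

```bash
cat > m.py <<'E'
from h import *
s=manip.state();R=np.array(s["eef_rot"]);print("Mz",s["moment"][2],"M",s["moment"],"q7 eff",s["joint_efforts"][6],"q7",s["joint_positions"][6],"yaw",np.degrees(np.arctan2(R[1,0],R[0,0])))
E
python3 -m jog '[[0,0,0,0,0,0,0.65],[0,0,0.025,0,0,0,0.65],[0,0,0.05,0,0,0,0.65],[0,0,0.075,0,0,0,0.65],[0,0,0.1,0,0,0,0.65],[0,0,0.1,0,0,0,0.65]]' 100; python3 m.py; python3 -m jog '[[0,0,0.03,0,0,0,0.65],[0,0,0.06,0,0,0,0.65],[0,0,0.09,0,0,0,0.65],[0,0,0.09,0,0,0,0.65]]'; python3 m.py
```

```text
t: 5.15
ee_pos: [499.2, 5.1, 82.9]
eef_rot: [[-0.633, 0.774, -0.001], [0.774, 0.633, -0.002], [-0.001, -0.001, -1.0]]
contact_force: [-3.0, -1.3, 8.5]
grip_width: 48.6
grasp_force: 101.6
Mz -0.06642897501953123 M [-0.305  0.657 -0.066] q7 eff -0.057007771683856845 q7 -12.088496197081842 yaw 129.26110039942876
t: 5.55
ee_pos: [499.2, 5.1, 82.9]
eef_rot: [[-0.561, 0.828, -0.001], [0.828, 0.561, -0.002], [-0.001, -0.001, -1.0]]
contact_force: [-2.2, -0.9, 8.5]
grip_width: 48.8
grasp_force: 101.6
Mz -0.03924199871816686 M [-0.325  0.687 -0.039] q7 eff -0.07591892033815384 q7 -15.775846762483424 yaw 124.09528325156022
```

```bash
cat > g.py <<'E'
from h import *
import sys
s=manip.state();R=np.array(s["eef_rot"]);z=s["moment"][2];print("Mz %.3f q7eff %.3f q7 %.1f yaw %.2f"%(z,s["joint_efforts"][6],s["joint_positions"][6],np.degrees(np.arctan2(R[1,0],R[0,0]))),"F",s["contact_force"])
sys.exit(abs(z)>0.16)
E
python3 -m jog '[[0,0,0.03,0,0,0,0.65],[0,0,0.06,0,0,0,0.65],[0,0,0.09,0,0,0,0.65],[0,0,0.09,0,0,0,0.65]]' >/dev/null; python3 g.py && python3 -m jog '[[0,0,0.03,0,0,0,0.65],[0,0,0.06,0,0,0,0.65],[0,0,0.09,0,0,0,0.65],[0,0,0.09,0,0,0,0.65]]' >/dev/null && python3 g.py && python3 -m jog '[[0,0,0.03,0,0,0,0.65],[0,0,0.06,0,0,0,0.65],[0,0,0.09,0,0,0,0.65],[0,0,0.09,0,0,0,0.65]]' >/dev/null && python3 g.py
```

```text
Mz -0.051 q7eff -0.073 q7 -19.4 yaw 118.94 F [-2.623 -1.14   8.268]False
```

```bash
sed -i 's/sys.exit(abs(z)>0.16)/sys.exit(int(abs(z)>0.16))/' g.py
python3 -m jog '[[0,0,0.03,0,0,0,0.65],[0,0,0.06,0,0,0,0.65],[0,0,0.09,0,0,0,0.65],[0,0,0.09,0,0,0,0.65]]' >/dev/null; python3 g.py && python3 -m jog '[[0,0,0.03,0,0,0,0.65],[0,0,0.06,0,0,0,0.65],[0,0,0.09,0,0,0,0.65],[0,0,0.09,0,0,0,0.65]]' >/dev/null && python3 g.py && python3 -m jog '[[0,0,0.03,0,0,0,0.65],[0,0,0.06,0,0,0,0.65],[0,0,0.09,0,0,0,0.65],[0,0,0.09,0,0,0,0.65]]' >/dev/null && python3 g.py
```

```text
Mz -0.077 q7eff -0.071 q7 -22.9 yaw 113.78 F [-2.355 -2.194  9.566]
Mz -0.029 q7eff -0.069 q7 -26.4 yaw 108.63 F [-2.007 -0.886  9.141]
Mz -0.072 q7eff -0.067 q7 -29.8 yaw 103.47 F [-3.825 -2.257  7.954]
```

```bash
python3 g.py && python3 - <<'E'
from h import *
p,d=manip.read_camera("wrist");cv2.imwrite("pics/w4.png",p[100:340,150:470,::-1])
E
```

```text
Mz -0.072 q7eff -0.067 q7 -29.8 yaw 103.47 F [-3.825 -2.257  7.954]
```

View pics/w4.png

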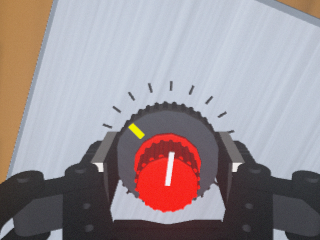

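In the gripper's view the yellow mark (crop 136,131) stays put while the white pointer rotates, so the ring follows the fingers and the knob stays still. Continuing.

```bash

python3 -m jog '[[0,0,0.03,0,0,0,0.65],[0,0,0.06,0,0,0,0.65],[0,0,0.09,0,0,0,0.65],[0,0,0.09,0,0,0,0.65]]' >/dev/null; python3 g.py && python3 -m jog '[[0,0,0.03,0,0,0,0.65],[0,0,0.06,0,0,0,0.65],[0,0,0.09,0,0,0,0.65],[0,0,0.09,0,0,0,0.65]]' >/dev/null && python3 g.py && python3 -m jog '[[0,0,0.03,0,0,0,0.65],[0,0,0.06,0,0,0,0.65],[0,0,0.09,0,0,0,0.65],[0,0,0.09,0,0,0,0.65]]' >/dev/null && python3 g.py && python3 -m jog '[[0,0,0.03,0,0,0,0.65],[0,0,0.06,0,0,0,0.65],[0,0,0.09,0,0,0,0.65],[0,0,0.09,0,0,0,0.65]]' >/dev/null && python3 g.py
```

```text
Mz -0.041 q7eff -0.065 q7 -33.1 yaw 98.31 F [-3.124 -0.429  8.778]
Mz 0.043 q7eff -0.063 q7 -36.4 yaw 93.15 F [-2.785 -1.219  9.077]
Mz -0.011 q7eff -0.061 q7 -39.7 yaw 88.00 F [-2.467 -0.932  8.584]
Mz -0.007 q7eff -0.059 q7 -42.8 yaw 82.84 F [-2.28  -1.056  8.272]
```

```bash
sed -i 's/int(abs(z)>0.16)/int(abs(z)>0.16 or abs(s["joint_efforts"][6]+0.055)>0.06)/' g.py
python3 -m jog '[[0,0,0.03,0,0,0,0.65],[0,0,0.06,0,0,0,0.65],[0,0,0.09,0,0,0,0.65],[0,0,0.09,0,0,0,0.65]]' >/dev/null; python3 g.py && python3 -m jog '[[0,0,0.03,0,0,0,0.65],[0,0,0.06,0,0,0,0.65],[0,0,0.09,0,0,0,0.65],[0,0,0.09,0,0,0,0.65]]' >/dev/null && python3 g.py && python3 -m jog '[[0,0,0.03,0,0,0,0.65],[0,0,0.06,0,0,0,0.65],[0,0,0.09,0,0,0,0.65],[0,0,0.09,0,0,0,0.65]]' >/dev/null && python3 g.py && python3 -m jog '[[0,0,0.03,0,0,0,0.65],[0,0,0.06,0,0,0,0.65],[0,0,0.09,0,0,0,0.65],[0,0,0.09,0,0,0,0.65]]' >/dev/null && python3 g.py
```

```text
Mz 0.439 q7eff -0.527 q7 -45.9 yaw 77.82 F [-1.869 -2.408  7.558]
```

```bash

python3 -m jog '[[0,0,0.015,0,0,0,0.65],[0,0,0.03,0,0,0,0.65],[0,0,0.03,0,0,0,0.65]]' >/dev/null; python3 g.py; python3 -m jog '[[0,0,0.015,0,0,0,0.65],[0,0,0.03,0,0,0,0.65],[0,0,0.03,0,0,0,0.65]]' >/dev/null; python3 g.py
```

```text
Mz 0.568 q7eff -0.571 q7 -46.9 yaw 76.14 F [-2.631 -1.226  8.152]
Mz 0.575 q7eff -0.614 q7 -47.9 yaw 74.43 F [-2.678 -2.571  8.67 ]
```

Torque now climbs at 1.45 N m/rad, so the ring has bitten: about 0.06 to 0.15 rad past the bite. I'll turn about 0.075 more to reach mid-window.

```bash

python3 -m jog '[[0,0,0.02,0,0,0,0.65],[0,0,0.04,0,0,0,0.65],[0,0,0.04,0,0,0,0.65]]' >/dev/null; python3 g.py; python3 -m jog '[[0,0,0.02,0,0,0,0.65],[0,0,0.035,0,0,0,0.65],[0,0,0.035,0,0,0,0.65],[0,0,0.035,0,0,0,0.65]]' ; python3 g.py; python3 - <<'E'
from h import *
p,d=manip.read_camera("wrist");cv2.imwrite("pics/w5.png",p[100:340,150:470,::-1])
E
```

```text
Mz 0.587 q7eff -0.670 q7 -49.3 yaw 72.14 F [-2.884 -2.338  8.286]
t: 10.5
ee_pos: [499.1, 5.1, 82.8]
eef_rot: [[0.339, 0.941, -0.001], [0.941, -0.339, -0.002], [-0.002, -0.0, -1.0]]
contact_force: [-2.3, -1.6, 8.6]
grip_width: 48.9
grasp_force: 101.6
Mz 0.692 q7eff -0.670 q7 -50.5 yaw 70.17 F [-2.315 -1.639  8.574]
```

View pics/w5.png

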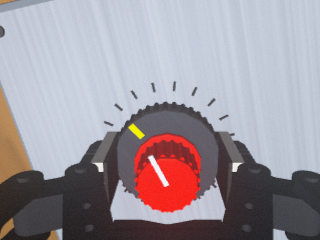

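The mark hasn't moved relative to the fingers (crop 136,131), so there was no slip. The ring is now 0.13–0.22 rad past the bite. Releasing and rising.

```bash
python3 -m jog '[[0,0,0,0,0,0,0.4],[0,0,0,0,0,0,0.3],[0,0,0,0,0,0,0.25],[0,0,0,0,0,0,0.25],[0,0,0,0,0,-10,0.25],[0,0,0,0,0,-30,0.25],[0,0,0,0,0,-60,0.25],[0,0,0,0,0,-90,0.25],[0,0,0,0,0,-120,0.25],[0,0,0,0,0,-120,0.25]]' 30; python3 - <<'E'
from h import *
s=manip.state();print(s["joint_positions"],s["moment"]);R=np.array(s["eef_rot"]);print(R.T@(np.array([435,-148.5,200])-s["ee_pos"]))
p,d=manip.read_camera("wrist");cv2.imwrite("pics/w6.png",p[:,:,::-1])
h=cv2.cvtColor(p[:,:,::-1].copy(),cv2.COLOR_BGR2HSV);y=((h[...,0]>22)&(h[...,0]<35)&(h[...,1]>140)).astype(np.uint8)
n,l,st,c=cv2.connectedComponentsWithStats(y);print(st[1:],c[1:])
E
```

```text
t: 11.55
ee_pos: [502.4, 6.1, 206.4]
eef_rot: [[0.342, 0.94, 0.008], [0.94, -0.342, 0.001], [0.004, 0.008, -1.0]]
contact_force: [1.5, -0.3, 0.7]
grip_width: 64.1
grasp_force: 0.0
[  6.751  33.166 -19.963 112.306  18.118  37.034 -44.729] [ 0.021 -0.07  -0.057]
[-168.408  -10.444    5.729]
[[ 198    0   84   70 2543]
 [ 293  179    8    8   32]
 [   4  227    1    1    1]
 [   7  232    1    1    1]
 [  11  240    1    1    1]
 [  15  241    1    1    1]
 [  20  250    1    1    1]
 [  23  257    1    1    1]
 [  34  267    1    1    1]
 [  53  296    1    1    1]
 [ 119  328    1    1    1]] [[238.963  34.882]
 [296.5   182.5  ]
 [  4.    227.   ]
 [  7.    232.   ]
 [ 11.    240.   ]
 [ 15.    241.   ]
 [ 20.    250.   ]
 [ 23.    257.   ]
 [ 34.    267.   ]
 [ 53.    296.   ]
 [119.    328.   ]]
```

View pics/w6.png

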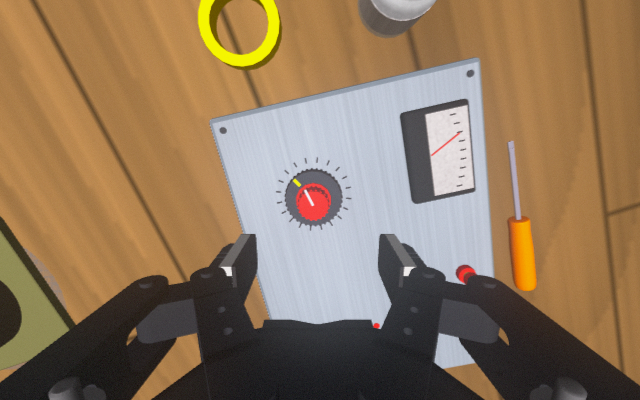

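Released cleanly: knob at (314,203), yellow mark at (296,182), both unchanged. I'll move in front of the switch with the gripper shut, tool x along the supply's +x.

```bash
python3 -m jog '[[0,0,0.13,-17,-1,0,1],[0,0,0.27,-34,-2,0,1],[0,0,0.4,-51,-3,0,1],[0,0,0.54,-68,-4,0,1],[0,0,0.67,-85,-5,0,1],[0,0,0.81,-102,-6,0,1],[0,0,0.94,-119,-7,0,1],[0,0,1.07,-136,-8.5,0,1],[0,0,1.21,-153,-9.5,0,1],[0,0,1.34,-168,-10.5,0,1]]' >/dev/null;  python3 -m jog '[[0,0,0,0,0,0,1],[0,0,0,0,0,0,1],[0,0,0,0,0,0,1]]'; python3 - <<'E'
from h import *
s=manip.state();print(s["joint_positions"],s["moment"])
p,d=manip.read_camera("wrist");cv2.imwrite("pics/w7.png",p[:,:,::-1]);np.save("w7d.npy",d)
E
```

```text
t: 12.9
ee_pos: [432.8, -147.5, 202.0]
eef_rot: [[0.993, -0.114, -0.0], [-0.114, -0.993, 0.001], [-0.0, -0.001, -1.0]]
contact_force: [0.1, -0.1, -0.1]
grip_width: 0.1
grasp_force: 0.0
[ 12.387  30.149   1.034 119.924  -1.118  29.958 -82.305] [ 0.03  -0.006  0.032]
```

View pics/w7.png

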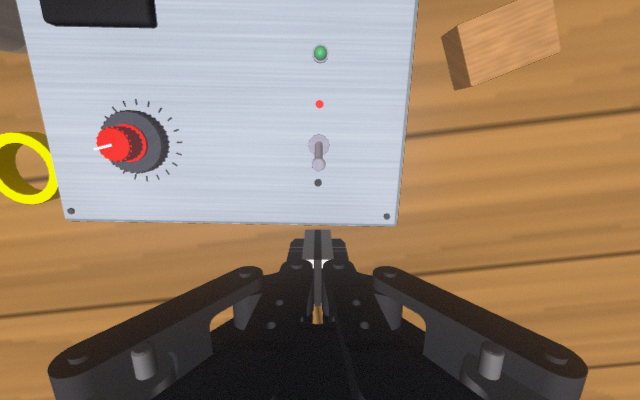

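The shut fingertips (column 318) line up with the toggle tip at (319,164). The black dot is at (318,183) and the red dot at (319,104).

```bash
python3 - <<'E'
from h import *
s=manip.state();R=np.array(s["eef_rot"]);d=np.load("w7d.npy")
tip=onz("wrist",319,164,119.6,s);print("tip",tip,"depth",depthpt("wrist",319,163,d[163,319],s))
for n,p in (("red",(319,104)),("blk",(318,183))):
    q=onz("wrist",*p,85,s);print(n,q,R.T@(q-s["ee_pos"]))
print("tip in tool",R.T@(tip-s["ee_pos"]))
for y in range(226,262,4): print(y,[ (R.T@(depthpt("wrist",x,y,d[y,x],s)-s["ee_pos"])).round(0).tolist() for x in (310,326)])
E
```

```text
tip [ 465.574 -152.599  119.6  ] depth [ 467.171 -152.753  125.279]
red [ 512.882 -158.152   85.   ] [ 80.65    1.454 117.114]
blk [ 442.894 -149.234   85.   ] [ 10.101   0.612 117.117]
tip in tool [33.016  1.333 82.516]
226 [[-65.0, -10.0, 202.0], [-65.0, 11.0, 201.0]]
230 [[11.0, -4.0, -5.0], [11.0, 5.0, -5.0]]
234 [[12.0, -4.0, -11.0], [11.0, 4.0, -11.0]]
238 [[11.0, -4.0, -15.0], [11.0, 4.0, -15.0]]
242 [[11.0, -3.0, -20.0], [11.0, 4.0, -21.0]]
246 [[12.0, -3.0, -25.0], [11.0, 4.0, -24.0]]
250 [[11.0, -3.0, -28.0], [11.0, 4.0, -29.0]]
254 [[11.0, -3.0, -33.0], [11.0, 4.0, -32.0]]
258 [[11.0, -3.0, -36.0], [11.0, 4.0, -37.0]]
```

```bash
python3 -m jog '[[0,0,0,0,1.3,25,1],[0,0,0,0,1.3,55,1],[0,0,0,0,1.3,80,1],[0,0,0,0,1.3,92,1],[0,0,0,6,1.3,92,1],[0,0,0,12,1.3,92,1],[0,0,0,12,1.3,92,1]]' ; python3 -m jog '[[0,0,0,4,0,0,1],[0,0,0,8,0,0,1],[0,0,0,12,0,0,1],[0,0,0,16,0,0,1],[0,0,0,20,0,0,1],[0,0,0,22,0,0,1],[0,0,0,22,0,0,1]]';  python3 -m jog '[[0,0,0,1,0,0,1],[0,0,0,2,0,0,1],[0,0,0,2,0,0,1]]'
```

```text
t: 13.65
ee_pos: [446.8, -151.3, 111.1]
eef_rot: [[0.993, -0.117, 0.004], [-0.117, -0.993, -0.001], [0.004, 0.0, -1.0]]
contact_force: [0.7, -0.1, 0.5]
grip_width: -0.1
grasp_force: 0.0
t: 14.35
ee_pos: [467.3, -154.1, 110.4]
eef_rot: [[0.993, -0.118, 0.002], [-0.118, -0.993, -0.0], [0.002, 0.0, -1.0]]
contact_force: [-1.4, -0.0, 1.1]
grip_width: 0.1
grasp_force: 0.5
t: 14.65
ee_pos: [468.2, -154.2, 110.3]
eef_rot: [[0.993, -0.118, 0.0], [-0.118, -0.993, -0.0], [0.0, 0.0, -1.0]]
contact_force: [-2.1, -0.5, 1.3]
grip_width: 0.1
grasp_force: 1.0
```

```bash
python3 -m jog '[[0,0,0,1,0,0,1],[0,0,0,2,0,0,1],[0,0,0,2,0,0,1]]' | grep -E "ee_pos|contact"; python3 -m jog '[[0,0,0,1,0,0,1],[0,0,0,1.5,0,0,1],[0,0,0,1.5,0,0,1]]'| grep -E "ee_pos|contact"
```

```text
ee_pos: [470.0, -154.4, 110.2]
contact_force: [-2.2, 0.1, 1.6]
ee_pos: [471.3, -154.6, 110.1]
contact_force: [-3.1, 0.3, -0.9]
```

```bash
python3 -m jog '[[0,0,0,1,0,0,1],[0,0,0,1.5,0,0,1],[0,0,0,1.5,0,0,1]]' | grep -E "ee_pos|contact"; python3 -m jog '[[0,0,0,1,0,0,1],[0,0,0,1,0,0,1]]'| grep -E "ee_pos|contact"
```

```text
ee_pos: [473.0, -154.8, 110.2]
contact_force: [-3.9, 0.6, -1.2]
ee_pos: [474.0, -154.9, 110.2]
contact_force: [-3.5, 0.3, -0.7]
```

```bash
python3 -m jog '[[0,0,0,1,0,0,1],[0,0,0,1,0,0,1]]' | grep -E "ee_pos|contact"; python3 -m jog '[[0,0,0,1,0,0,1],[0,0,0,1,0,0,1]]'| grep -E "ee_pos|contact"; python3 - <<'E'
from h import *
s=manip.state()
p,d=manip.read_camera("wrist");cv2.imwrite("pics/w8.png",p[100:300,200:440,::-1])
E
```

```text
ee_pos: [474.1, -154.9, 110.1]
contact_force: [-4.6, 0.5, 0.3]
ee_pos: [474.2, -154.9, 110.1]
contact_force: [-6.3, 0.6, 1.1]
```

View pics/w8.png

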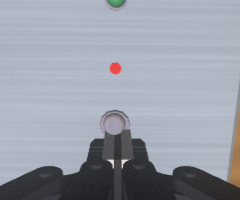

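The TCP stopped advancing at x 474 while the force rose to 6 N, so the switch is at its stop; the ball (crop 115,123) leans toward the red dot. Backing off and rising.

```bash
python3 -m jog '[[0,0,0,-8,0,0,1],[0,0,0,-20,0,0,1],[0,0,0,-30,0,-10,1],[0,0,0,-35,0,-40,1],[0,0,0,-40,0,-75,1],[0,0,0,-42,0,-90,1],[0,0,0,-42,0,-90,1],[0,0,0,-42,0,-90,1]]'; python3 - <<'E'
from h import *
s=manip.state()
p,d=manip.read_camera("wrist");cv2.imwrite("pics/w9.png",p[:,:,::-1])
E
```

```text
t: 17.0
ee_pos: [435.3, -150.2, 201.0]
eef_rot: [[0.993, -0.118, 0.003], [-0.118, -0.993, -0.001], [0.003, 0.0, -1.0]]
contact_force: [0.3, 0.3, -0.5]
grip_width: 0.1
grasp_force: 0.0
```

View pics/w9.png

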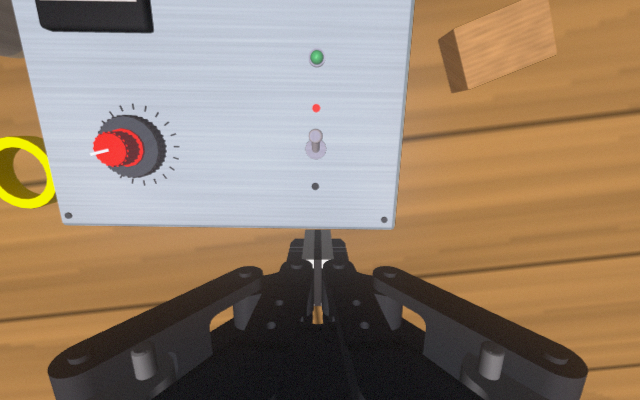

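The tip (316,135) now leans toward the red dot (316,107), the knob pointer is unchanged, and the arm is clear.

```bash
python3 -c "
from bench import manip
print(manip.hand_in())"
```

```text
the job is handed in; nothing more can be done
None
```

The locking ring is snug (an estimated 0.13–0.22 rad past its bite), the red knob did not visibly move, the switch is thrown to its stop by the red dot, and the job is handed in; no verdict was returned.

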